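# Re-clamp the sliding end stop of a remote dock

## Robot

A 6-joint arm with a two-finger parallel gripper is mounted at the origin on the work surface. World frame = base frame: x ahead of the robot, y to its left, z up, the work surface at z = 0. Lengths are in m, angles in rad, forces in N, time in s.
With the tool pointing down it reaches from about 0.25 to 0.775 m from the base axis. Payload 4 kg.
Tool frame: the origin (TCP) lies at the very end of the fingers, on their centre line; the grasp point (between the pads) lies 19 mm behind it (robot.hold_point_z is the distance from the TCP to the grasp point, in m); z points along the fingers, y is the line along which they close (so a half turn about z gives the same grasp; the last joint's range is limited). The gripper opens to 94 mm and grips with 3 to 60 N. Pads are 16 mm wide; open, the fingers measure 119 mm over their backs; the gripper's body (75 mm by 177 mm) begins 78 mm behind the grasp point.
Start: joints at [1.006, 0.087, 1.371, -0, 1.684, -0.103], TCP at [0.245, 0.492, 0.181] pointing down, gripper open.
Joint ranges: [-3.1, 3.1], [-0.76, 2.03], [0.27, 2.55], [-1.08, 4.22], [0.17, 2.65], [-2.57, 2.57]. Speed limits (rad/s): [2.79, 2.79, 3.14, 3.14, 3.14, 3.14].

## Interface

Orientations are given as [roll, pitch, yaw] about the fixed x, y, z axes, in that order (R = Rz(yaw) Ry(pitch) Rx(roll)).
In Python, from bench import robot gives the robot as it stands.
- The arm moves only by the tool carry_out, never from a script. Its argument "steps" is a list of rows, each a list of 3 entries, a list of its own where there are three numbers: the shift along the tool's x, y, z in m, then the turn about the tool's z in units of 10 degrees (1.0 is 10 degrees), then the closure, from -1 (fully open) to 1 (shut). In form: [[[tx, ty, tz], roll, jaw], ...]. A call has 1 to 10 rows; each row is the pose to reach, as a shift and turn from the pose commanded when the call began, along the tool's axes at that moment; what a row does not reach only later rows make up. A row lasts 1/8 s, in which the tool goes at most 62.5 mm and 10.7 degrees, less where a joint would pass 70% of its speed; a pose out of reach is approached as far as the arm can. A call with a gripper value outside its range is refused whole. The fingers move at their own pace and stop on an object; the grip force is fixed at half the most. Time passes only in rows, so rows that repeat a pose let the fingers close. It gives the time, the measured TCP pose, the force, the opening and the grip force at its end, in the units of the state.
- robot.get_obs(): the state, without advancing time (a new reading comes with each control period).
- robot.snapshot(name): name is "scene" or "side" or "wrist"; returns a dict with "image" (420x560x3 uint8, red, green, blue), "z_map" (420x560 float32, m along the optical axis (not along the pixel's ray), 0 where there is no reading), "mtx" (3x3 intrinsics, pixels), "D" ([k1, k2, p1, p2, k3] as OpenCV has them; the pictures are not rectified), "R" (3x3) and "t" (3): a world point X has camera coordinates R X + t. Camera axes: x right, y down, z forward; pixel columns grow to the right and rows downward; lengths in m; the calibration is good to about 2 mm. A picture is of the moment at which its call begins.
- robot.close_job(): hands the job in; it is judged then, once.
The state is a dict: "time": time; "joint_positions": joint angles; "qvel": joint speeds; "joint_torque": joint torques, N m; "tool_pos": TCP position; "ee_rot": TCP orientation; "wrist_force": force on the tool from outside, world axes, zero at the start; "wrist_torque": the same for the moment, N m; "width": finger opening in m; "finger_force": force on a finger pad.
Only numpy, scipy, OpenCV 4.12 (cv2) and the standard library are available. Lean on these libraries where they do the work, as an engineer would, in place of code of your own. Each camera call takes 0.05 s, during which the arm holds its last target. There are 200 camera calls.

## Task

The remote is loose in its white dock. Loosen the brass thumb screw on the steel collar, slide the collar along its rod until its sprung rubber pad holds the remote gently but firmly against the grey end stop at the other end of the tray (about 5 to 6 newtons of squeeze, never more than 15), then tighten the screw again so that the collar stays put, let go, and leave everything else on the shelf as it is.

Things in the scene. Friction and masses are not known exactly. Their poses are not given: they have to be found in the camera images.
- dock: White plastic dock fixed to the shelf: base 125 x 356 x 12 mm (own x -50 to +75, y -190 to +166 mm), end blocks 46 mm high. Origin on the shelf, z up. The remote's tray runs along y at x = 0; the collar's 12 mm rod runs along y at x = +50, 32 mm up. A grey fixed end stop at the tray's -y end has its inner face anywhere from y = -150 to -122 mm, not measured: find it by feel.
- remote: Matte black remote, 46 x 150 x 18 mm, 0.1 to 0.2 kg, lying loose in the tray on the 12 mm base, its length along the dock's y. Origin at the centre of its underside. The pad pushes its +y end face, 75 mm from the origin. It starts 0 to 35 mm clear of the grey end stop and slides home against it with 0.4 to 1.5 N.
- collar (a joint): Place of the steel collar (34 mm diameter, 18 mm wide) along the rod, m: 0 outermost (its centre at dock y = +115 mm), growing as it slides towards the remote (dock -y), at most 0.097. Screw loose: it slides with 1 to 3 N of friction; screw tight: more than 8 N to shift it.
- screw (a joint): Angle of the brass thumb screw, rad: 0 is hard tight, growing counter-clockwise seen from above, which loosens (stop at 1.9). Starts tight, 0 to 0.2. Above 1.0 it no longer grips the rod at all; below 0.35 it grips well. Turns with 0.1 to 0.15 Nm.
- screw_head (a point): Centre of the screw's knurled brass head, an upright cylinder 28 mm in diameter, 20 mm high, 63 mm above the shelf (up to 3.5 mm higher when loosened), on top of the collar (whose top is 14 mm below this point). Can be gripped from above at any yaw; it travels with the collar, so the collar can be slid by holding it.
- pad: Black rubber pad, 36 x 8 x 14 mm, on the collar's arm above the tray. Origin at the centre of its front face, which looks towards dock -y, at the remote's end face; unloaded it lies 50 mm to the dock's -x and 24 mm to its -y of the screw's axis. It is sprung: it yields 1 mm for every 3 N, up to 9 mm.
- coaster: Stainless steel coaster, disc 96 mm diameter, 5 mm thick, lying loose; origin at the centre of its underside. Leave it alone.
- dice_cup: Glass dice cup, 76 mm diameter, 85 mm high, standing loose; origin under its centre. Leave it alone.
- mug: Blue ceramic mug, 80 mm diameter, 90 mm high, with a handle; origin under its centre. Leave it alone.
- opener: Yellow plastic bottle cap opener, 115 mm long, 8 mm thick, lying loose; origin on its underside near the middle. Leave it alone.
- die_a: White die, 16 mm; origin under its centre. Leave it alone.
- die_b: White die, 16 mm; origin under its centre. Leave it alone.
- book: Blue paperback, 130 x 190 x 22 mm, lying loose; origin under its centre. Leave it alone.
There are look-alikes about, which are no part of the job. Of the things that look like the remote, the middle-sized one is meant.

How it is judged:
By the outcome, as a careful person would: the job done as asked, in the order asked, and still so for the second after the job is handed in, with the robot touching nothing.
It also fails if it takes over 69 s, if anything falls off the work surface, if the arm or the gripper's body presses on something with over 40 N, if the wrist force passes 120 N, or if a joint passes its speed limit or range.

## Working session

There is one attempt and no reset: what is moved stays moved. The work goes in short steps, Python scripts to look and compute and a tool call to move; the robot and the scene stay as the last step left them, time stands still between calls to the robot, and variables do not carry over. Pictures are saved under pics/ and viewed, at most 10 in all, crops included, and the job is handed in when it is done.

Besides the shell and the picture viewer there is one more tool, called after ">>>" by a JSON object that holds its "api" and its "payload". carry_out: Moves the arm, as the interface text tells. Its arguments: {"type":"object","properties":{"steps":{"type":"array","items":{"type":"array"}}},"required":["steps"]}

```bash
mkdir -p pics
cat > h.py <<'E'
import numpy as np, cv2
from bench import robot
def snap(n):
    s=robot.snapshot(n); np.savez(f'{n}.npz',**{k:np.asarray(v) for k,v in s.items()}); return s
def load(n): return dict(np.load(f'{n}.npz'))
def save(s,f): cv2.imwrite('pics/'+f,s['image'][:,:,::-1])
def ray(s,uv):
    p=cv2.undistortPoints(np.array(uv,float).reshape(-1,1,2),s['mtx'],s['D']).reshape(-1,2)
    d=np.c_[p,np.ones(len(p))]@s['R']; c=-s['R'].T@s['t']; return c,d
def onplane(s,uv,z):
    c,d=ray(s,uv); return c+d*((z-c[2])/d[:,2])[:,None]
def depth(s,uv):
    c,d=ray(s,uv); return np.array([c+dd*s['z_map'][int(round(v)),int(round(u))] for dd,(u,v) in zip(d,uv)])
E
python3 - <<'E'
from h import *
a=snap('scene');b=snap('side')
save(a,'a.png');save(b,'b.png')
print(robot.get_obs())
for s in(a,b): print(-s['R'].T@s['t'])
E
```

```text
{'time': 0.1, 'joint_positions': array([ 1.00590224e+00,  8.78957950e-02,  1.37208858e+00, -2.74442937e-06,
        1.68363432e+00, -1.03098467e-01]), 'qvel': array([-0.00115228,  0.00101586, -0.00313085, -0.00059636,  0.00095813,
       -0.00072263]), 'joint_torque': array([ 1.80839310e-03, -3.41249371e+01, -3.03303874e+01,  7.18990853e-02,
        3.03859112e-02, -6.21086815e-05]), 'tool_pos': array([0.24476289, 0.49191824, 0.17972064]), 'ee_rot': array([-3.13957709e+00, -2.05798683e-04,  2.67979652e+00]), 'wrist_force': array([0.19355724, 0.30236326, 0.08896331]), 'wrist_torque': array([ 0.00396237, -0.02375463,  0.05641167]), 'finger_force': 0.0, 'width': 0.09399776903371178}
[ 1.14731586 -0.5778031   0.91953937]
[ 0.30760296 -0.82017266  0.86289614]
```

View pics/a.png

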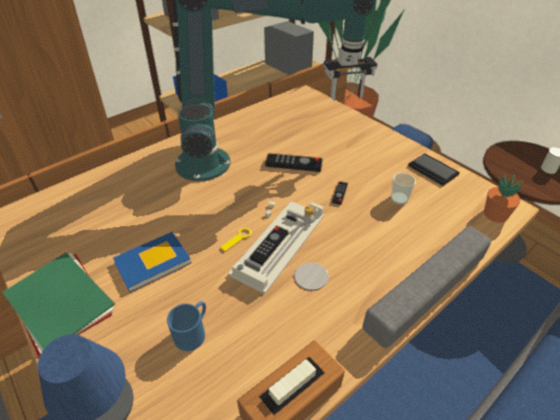

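View pics/b.png

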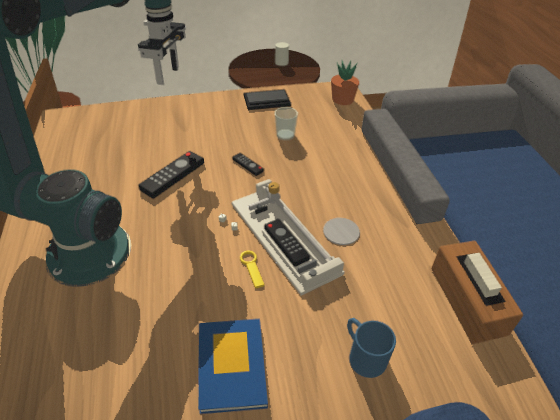

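Three remotes are visible in the scene view: a large one at (293,162), a small one at (340,193), and a middle-sized one in the white dock at (268,247). The middle one is meant, since it is the middle size and lies in the dock. The brass screw is at about (309,210) in scene and (273,188) in side. I'll confirm with one enlarged crop and measure.

Run:
```python
from h import *
a=load('scene');b=load('side')
ca=cv2.resize(a['image'][190:300,220:340],None,fx=3.3,fy=3.3,interpolation=2)
cb=cv2.resize(b['image'][170:300,225:350],None,fx=3.1,fy=3.1,interpolation=2)
h=max(ca.shape[0],cb.shape[0])
pad=lambda c:np.pad(c,((0,h-c.shape[0]),(0,0),(0,0)))
cv2.imwrite('pics/c.png',np.hstack([pad(ca),pad(cb)])[:,:,::-1])
for n,s,(r0,r1,c0,c1) in(('scene',a,(195,300,225,335)),('side',b,(170,300,225,350))):
    hsv=cv2.cvtColor(s['image'],cv2.COLOR_RGB2HSV)[r0:r1,c0:c1]
    # brass
    print(n)
    for nm,lo,hi in(('brass',(15,130,60),(30,255,255)),('dark',(0,0,0),(180,255,60)),('white',(0,0,120),(180,60,255))):
        m=cv2.inRange(hsv,lo,hi); k,l,st,ce=cv2.connectedComponentsWithStats(m)
        for i in range(1,k):
            if st[i,4]>25:
                c=ce[i]+[c0,r0]; print(nm,st[i],c, depth(s,[c]).round(3))
                if nm!='brass' and st[i,4]>300:
                    pts=np.argwhere(l==i)[:,::-1].astype(np.float32)+[c0,r0]
                    print(cv2.boxPoints(cv2.minAreaRect(pts.astype(np.float32))).round(1).tolist())
```

```text
scene
brass [ 0  0 12 14 98] [229.23469388 200.3877551 ] [[ 0.241 -0.045  0.001]]
brass [   0    0  110  105 4502] [285.90293203 245.51399378] [[ 0.546 -0.053  0.039]]
brass [ 0 97 14  8 52] [229.30769231 297.        ] [[ 0.564 -0.268 -0.   ]]
dark [ 26  33  36  37 359] [268.00278552 247.08356546] [[ 0.511 -0.092  0.029]]
[[249.5, 257.79998779296875], [277.20001220703125, 223.8000030517578], [287.5, 232.1999969482422], [259.79998779296875, 266.20001220703125]]
white [   4    7   94   91 2772] [276.84704185 248.2987013 ] [[ 0.519 -0.065  0.012]]
[[227.10000610351562, 273.79998779296875], [293.79998779296875, 186.10000610351562], [326.5, 211.0], [259.8999938964844, 298.70001220703125]]
white [ 69  68  34  27 709] [310.83215797 276.0719323 ] [[ 0.654 -0.053  0.004]]
[[294.0, 263.0], [327.0, 263.0], [327.0, 289.0], [294.0, 289.0]]
side
brass [ 44  11  15  12 117] [274.5042735 186.8974359] [[0.495 0.074 0.075]]
brass [ 14  79  26  40 491] [252.0610998  268.47046843] [[ 0.4   -0.132  0.007]]
dark [23  0 15  6 53] [255.75471698 171.71698113] [[0.469 0.222 0.012]]
dark [30 36 12  8 53] [260.
[... 158 characters left out ...]
030517578], [310.3999938964844, 257.1000061035156], [296.5, 268.79998779296875]]
white [31 10 15 17 93] [264.21505376 185.3655914 ] [[0.476 0.123 0.041]]
white [   7   22  112  103 2748] [285.14628821 240.35225619] [[ 0.493 -0.078  0.029]]
[[228.60000610351562, 204.60000610351562], [269.3999938964844, 171.60000610351562], [348.20001220703125, 269.20001220703125], [307.3999938964844, 302.1000061035156]]
white [ 99  48  26  26 577] [337.7677643  230.33102253] [[ 0.64  -0.047  0.005]]
[[324.0, 218.0], [349.0, 218.0], [349.0, 243.0], [324.0, 243.0]]
white [ 7 52  5  8 39] [233.94871795 225.58974359] [[0.376 0.009 0.016]]
white [51 59  9  6 38] [279.94736842 231.44736842] [[ 0.486 -0.045  0.028]]
```

View pics/c.png

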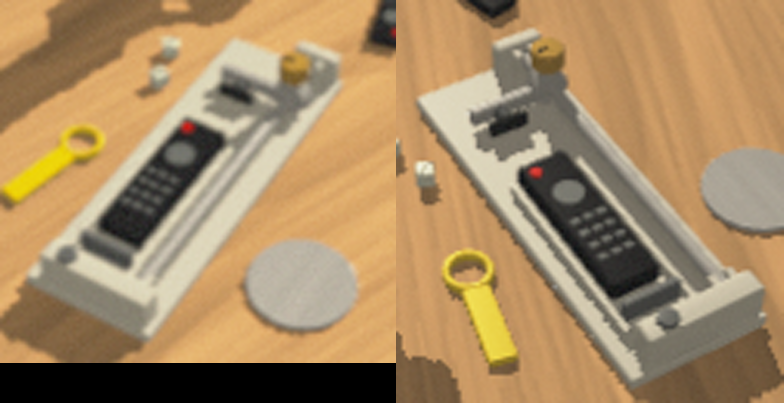

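The crop confirms it: the middle remote is in the dock with its red button towards the collar, the brass head is at (309,210) scene / (274,188) side, and the grey end stop is at the near end.

```bash
cat >> h.py <<'E'
def tri(s1,u1,s2,u2):
    c1,d1=ray(s1,[u1]);c2,d2=ray(s2,[u2]);d1=d1[0];d2=d2[0]
    k=np.linalg.lstsq(np.c_[d1,-d2],c2-c1,rcond=None)[0]
    p,q=c1+k[0]*d1,c2+k[1]*d2; return (p+q)/2,np.linalg.norm(p-q)
E
python3 - <<'E'
from h import *
a=load('scene');b=load('side')
print('screw',tri(a,(309.1,210.3),b,(274.3,187.5)))
r1=onplane(a,[[254.6,262],[282.4,228]],.03); r2=onplane(b,[[303.5,263],[269,221.6]],.03)
for r in(r1,r2):
    d=r[1]-r[0]; print(r.round(3).tolist(),np.linalg.norm(d),np.degrees(np.arctan2(d[1],d[0])))
# base bottom-left / corners in side crop
for p in [(236+0-396+0,0)]: pass
print('side base edge',onplane(b,[[225+(420-396)/3.1,170+100/3.1],[225+(632-396)/3.1,170+380/3.1]],.006).round(3))
o=robot.get_obs();print(o['tool_pos'],o['ee_rot'])
E
```

```text
screw (array([0.4967081 , 0.08162278, 0.06417088]), np.float64(0.0019340283439270647))
[[0.531, -0.156, 0.03], [0.478, -0.01, 0.03]] 0.15567894865367288 109.92183327652748
[[0.52, -0.157, 0.03], [0.465, -0.007, 0.03]] 0.15967281811103062 109.88555313818699
side base edge [[ 0.386  0.109  0.006]
 [ 0.499 -0.222  0.006]]
[0.24476289 0.49191824 0.17972064] [-3.13957709e+00 -2.05798683e-04  2.67979652e+00]
```

>>> {"api": "carry_out", "payload": {"steps": [[[-0.04,-0.025,0],0.4,-1],[[-0.09,-0.056,0],0.8,-1],[[-0.14,-0.088,0],1.2,-1],[[-0.19,-0.119,0],1.6,-1],[[-0.24,-0.15,0],2.0,-1],[[-0.29,-0.181,0],2.4,-1],[[-0.34,-0.212,0],2.8,-1],[[-0.38,-0.238,0],3.2,-1],[[-0.408,-0.255,0],3.4,-1],[[-0.408,-0.255,0],3.4,-1]]}}

```text
time: 1.35
tool_pos: [0.4971, 0.0805, 0.1798]
ee_rot: [-3.14, -0.001, 2.083]
wrist_force: [-0.5, 1.0, 0.2]
width: 0.094
finger_force: 0.0
```

Run:
```python
from h import *
s=snap('wrist');save(s,'w1.png')
o=robot.get_obs();print(o['time'],o['tool_pos'],o['ee_rot'],o['wrist_force'],-s['R'].T@s['t'])
hsv=cv2.cvtColor(s['image'],cv2.COLOR_RGB2HSV)
m=cv2.inRange(hsv,(17,110,80),(30,255,255))
k,l,st,ce=cv2.connectedComponentsWithStats(m)
for i in range(1,k):
    if 200<st[i,4]<20000: print(st[i],ce[i],depth(s,[ce[i]]).round(4))
```

```text
1.4 [0.4964884  0.08185396 0.18005136] [-3.14032073e+00 -1.35411377e-03  2.08483846e+00] [-0.34777907 -0.06977415  0.05913216] [0.46056604 0.14686765 0.38453784]
[265 178  31  33 726] [280.5785124  194.13774105] [[0.4948 0.0848 0.0751]]
[120 250  38  53 606] [134.56435644 269.82343234] [[ 0.391  -0.1047  0.0004]]
[  53  309   42   68 1175] [ 68.80680851 343.52765957] [[0.443  0.0802 0.3197]]
[ 251  395  309   20 3959] [414.17858045 406.9931801 ] [[0.5117 0.1107 0.3299]]
```

View pics/w1.png

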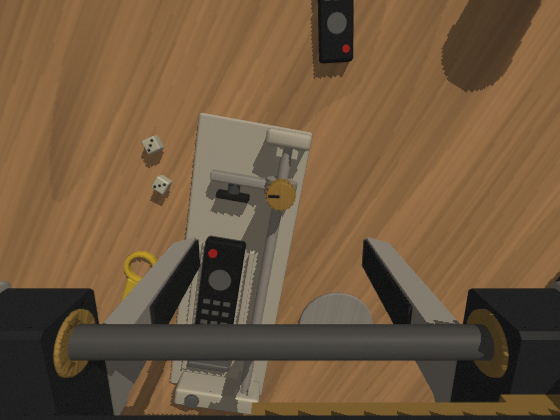

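The wrist view shows the brass head at (281,194), the collar and pad arm to its left, the middle remote at (222,285) and the dock axis tilted slightly. I'll descend part-way and take a second look.

>>> {"api": "carry_out", "payload": {"steps": [[[0.002,0,0.03],0,-1],[[0.002,0,0.06],0,-1],[[0.002,0,0.07],0,-1],[[0.002,0,0.07],0,-1]]}}

```text
time: 1.9
tool_pos: [0.495, 0.0849, 0.1105]
ee_rot: [-3.141, -0.001, 2.088]
wrist_force: [-0.2, 0.3, 0.8]
width: 0.0938
finger_force: 0.0
```

Run:
```python
from h import *
w1=load('wrist')
p=onplane(w1,[[200,114],[185,262],[311,133],[272,335]],.012)
for i in(0,2):
    d=p[i]-p[i+1]; print('edge deg',np.degrees(np.arctan2(d[1],d[0])),p[i:i+2].round(3).tolist())
s=robot.snapshot('wrist');save(s,'w2.png')
o=robot.get_obs();print(o['time'],o['tool_pos'],o['ee_rot'],o['wrist_force'])
hsv=cv2.cvtColor(s['image'],cv2.COLOR_RGB2HSV)
m=cv2.inRange(hsv,(17,110,80),(30,255,255))
k,l,st,ce=cv2.connectedComponentsWithStats(m)
for i in range(1,k):
    if 200<st[i,4]<20000: 
        print(st[i],ce[i],depth(s,[ce[i]]).round(4),onplane(s,[ce[i]],.073).round(4),tri(w1,(280.6,194.1),s,ce[i]))
print(onplane(w1,[(280.6,194.1)],.073))
```

```text
edge deg 109.78920913772288 [[0.383, 0.107, 0.012], [0.442, -0.058, 0.012]]
edge deg 109.44841615854502 [[0.497, 0.148, 0.012], [0.583, -0.095, 0.012]]
1.95 [0.49584709 0.08475119 0.11153768] [3.14068295e+00 1.82669005e-04 2.08750766e+00] [-0.03071149 -1.0462102   0.11883211]
[ 260  199   39   42 1168] [279.82619863 219.87585616] [[0.4942 0.0856 0.0755]] [[0.4946 0.0849 0.073 ]] (array([0.49581489, 0.08286019, 0.06530012]), np.float64(8.458044912166623e-05))
[ 94 280  38  44 637] [108.06436421 296.80533752] [[ 0.3904 -0.0973  0.001 ]] [[ 0.4059 -0.0404  0.073 ]] (array([0.46215981, 0.13462755, 0.3013915 ]), np.float64(0.017257841293829707))
[  53  309   42   68 1234] [ 69.03727715 342.83873582] [[0.441  0.0852 0.2511]] [[ 0.3936 -0.0973  0.073 ]] (array([0.46198088, 0.13433271, 0.30377229]), np.float64(0.01642697079703969))
[ 251  395  304   20 3770] [409.78779841 407.01432361] [[0.5092 0.1142 0.2599]] [[ 0.682  -0.0099  0.073 ]] (array([0.4727357 , 0.13402073, 0.29719188]), np.float64(0.010514046585759895))
[[0.49500071 0.08442418 0.073     ]]
```

>>> {"api": "carry_out", "payload": {"steps": [[[0,0,0.03],0,-1],[[0,0,0.05],0,-1],[[0,0,0.057],0,-1],[[0,0,0.057],0,-1],[[0,0,0.057],0,1],[[0,0,0.057],0,1],[[0,0,0.057],0,1],[[0,0,0.057],0,1],[[0,0,0.057],0,1],[[0,0,0.057],0,1]]}}

```text
time: 3.2
tool_pos: [0.4957, 0.084, 0.0538]
ee_rot: [3.142, -0.0, 2.086]
wrist_force: [0.0, 0.0, -0.7]
width: 0.0374
finger_force: 0.0
```

>>> {"api": "carry_out", "payload": {"steps": [[[0,0,0],0,1],[[0,0,0],0,1],[[0,0,0],0,1],[[0,0,0],0,1]]}}

```text
time: 3.7
tool_pos: [0.4957, 0.0841, 0.0538]
ee_rot: [3.142, -0.0, 2.086]
wrist_force: [0.2, -0.8, -0.9]
width: 0.0008
finger_force: 0.0
```

The fingers closed on nothing, so I'll look.

Run:
```python
from h import *
s=robot.snapshot('wrist');a=robot.snapshot('scene');b=robot.snapshot('side')
ca=cv2.resize(a['image'][170:240,260:360],(400,280),interpolation=2)
cb=cv2.resize(b['image'][140:210,225:325],(400,280),interpolation=2)
w=cv2.resize(s['image'][100:310,130:430],(400,280))
cv2.imwrite('pics/d.png',np.vstack([np.hstack([ca,cb]),np.hstack([w,w*0])])[:,:,::-1])
print(robot.get_obs()['wrist_force'])
```

```text
[ 0.24954269 -0.99479692  0.03645518]
```

View pics/d.png

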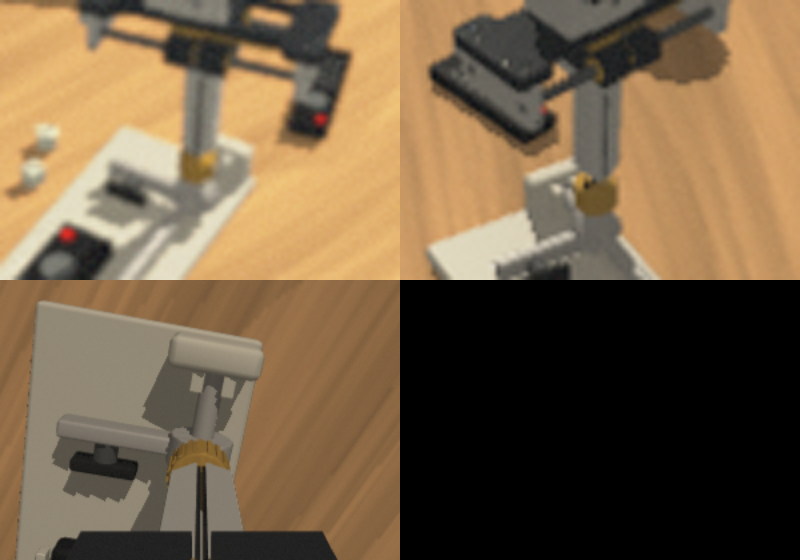

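The fingers seem to stand on top of, or just beside, the head although the TCP reads z = 0.054. I'll measure it with depth.

Run:
```python
from h import *
s=snap('wrist');a=snap('scene');b=snap('side')
for nm,im,cols,rows in(('scene',a,[307,309,311],range(200,222,2)),('side',b,[272,274,276],range(172,198,2))):
    print(nm)
    for v in rows: print(v,[tuple(depth(im,[(u,v)])[0].round(3).tolist())+tuple(im['image'][v,u].tolist()) for u in cols])
print('wrist')
for v in range(204,270,6): print(v,[tuple(depth(s,[(u,v)])[0].round(3).tolist())+tuple(s['image'][v,u].tolist()) for u in(268,274,282,290)])
```

```text
scene
200 [(0.498, 0.068, 0.114, 130, 129, 118), (0.501, 0.073, 0.113, 99, 96, 88), (0.506, 0.077, 0.114, 128, 125, 113)]
202 [(0.496, 0.071, 0.103, 128, 125, 117), (0.501, 0.074, 0.105, 95, 94, 85), (0.507, 0.077, 0.107, 125, 122, 111)]
204 [(0.498, 0.07, 0.097, 129, 127, 117), (0.502, 0.074, 0.097, 94, 91, 84), (0.508, 0.076, 0.101, 128, 123, 113)]
206 [(0.497, 0.07, 0.088, 122, 119, 109), (0.501, 0.075, 0.088, 99, 95, 90), (0.508, 0.077, 0.092, 130, 127, 117)]
208 [(0.5, 0.069, 0.082, 119, 102, 78), (0.504, 0.073, 0.083, 111, 103, 81), (0.502, 0.083, 0.075, 177, 146, 95)]
210 [(0.501, 0.068, 0.076, 125, 99, 45), (0.503, 0.074, 0.074, 135, 107, 51), (0.509, 0.077, 0.076, 192, 149, 62)]
212 [(0.502, 0.068, 0.068, 126, 98, 44), (0.507, 0.07, 0.07, 129, 100, 48), (0.513, 0.073, 0.072, 131, 104, 48)]
214 [(0.505, 0.065, 0.063, 121, 97, 52), (0.507, 0.071, 0.061, 125, 99, 47), (0.51, 0.077, 0.06, 136, 110, 70)]
216 [(0.499, 0.072, 0.046, 120, 113, 100), (0.503, 0.076, 0.047, 128, 116, 99), (0.507, 0.081, 0.046, 171, 162, 145)]
218 [(0.5, 0.071, 0.04, 120, 117, 108), (0.503, 0.077, 0.038
[... 2593 characters left out ...]
 136, 128, 115), (0.493, 0.092, 0.08, 49, 41, 28), (0.496, 0.095, 0.084, 134, 126, 113)]
246 [(0.485, 0.09, 0.094, 132, 126, 113), (0.488, 0.091, 0.094, 133, 126, 112), (0.493, 0.092, 0.089, 36, 33, 30), (0.495, 0.096, 0.095, 134, 125, 112)]
252 [(0.486, 0.09, 0.102, 132, 124, 111), (0.488, 0.091, 0.102, 134, 126, 113), (0.493, 0.092, 0.098, 36, 35, 29), (0.495, 0.095, 0.101, 134, 126, 113)]
258 [(0.486, 0.09, 0.109, 133, 126, 113), (0.488, 0.091, 0.109, 134, 127, 113), (0.493, 0.092, 0.105, 32, 27, 27), (0.495, 0.095, 0.109, 134, 126, 113)]
264 [(0.486, 0.09, 0.115, 133, 126, 113), (0.488, 0.091, 0.116, 133, 125, 113), (0.492, 0.092, 0.112, 36, 32, 30), (0.495, 0.095, 0.116, 132, 124, 111)]
```

>>> {"api": "carry_out", "payload": {"steps": [[[0,0,-0.02],0,1],[[0,0,-0.05],0,1],[[0,0,-0.05],0,1]]}}

```text
time: 4.38
tool_pos: [0.4978, 0.0842, 0.1064]
ee_rot: [3.136, 0.003, 2.086]
wrist_force: [0.1, -0.1, 0.2]
width: 0.0003
finger_force: 0.0
```

Run:
```python
from h import *
a=snap('scene');b=snap('side');o=robot.get_obs();print(o['tool_pos'],o['width'],o['wrist_force'])
for im,c,rows in((a,309,range(184,218,2)),(b,274,range(156,194,2))):
    print([(v,)+tuple(depth(im,[(c,v)])[0].round(3).tolist()) for v in rows])
ca=cv2.resize(a['image'][170:240,260:360],(400,280),interpolation=2)
cb=cv2.resize(b['image'][140:210,225:325],(400,280),interpolation=2)
cv2.imwrite('pics/e.png',np.hstack([ca,cb])[:,:,::-1])
```

```text
[0.49554391 0.08404457 0.10323876] 0.0005686192330619513 [-0.9240984   0.45885805 -0.06553341]
[(184, 0.499, 0.071, 0.174), (186, 0.501, 0.07, 0.168), (188, 0.502, 0.069, 0.162), (190, 0.499, 0.072, 0.151), (192, 0.499, 0.073, 0.143), (194, 0.499, 0.074, 0.135), (196, 0.397, 0.177, 0.002), (198, 0.403, 0.171, 0.0), (200, 0.411, 0.164, 0.0), (202, 0.418, 0.157, 0.0), (204, 0.46, 0.116, 0.043), (206, 0.488, 0.089, 0.07), (208, 0.498, 0.078, 0.076), (210, 0.504, 0.074, 0.074), (212, 0.507, 0.071, 0.07), (214, 0.506, 0.073, 0.059), (216, 0.501, 0.078, 0.044)]
[(156, 0.493, 0.073, 0.177), (158, 0.493, 0.076, 0.168), (160, 0.492, 0.071, 0.166), (162, 0.492, 0.07, 0.16), (164, 0.493, 0.075, 0.15), (166, 0.492, 0.071, 0.147), (168, 0.493, 0.075, 0.137), (170, 0.527, 0.235, -0.0), (172, 0.525, 0.226, -0.001), (174, 0.523, 0.218, -0.002), (176, 0.521, 0.205, 0.002), (178, 0.519, 0.197, 0.001), (180, 0.517, 0.187, 0.001), (182, 0.497, 0.091, 0.076), (184, 0.495, 0.079, 0.08), (186, 0.494, 0.077, 0.075), (188, 0.494, 0.072, 0.072), (190, 0.493, 0.071, 0.066), (192, 0.493, 0.071, 0.059)]
```

View pics/e.png

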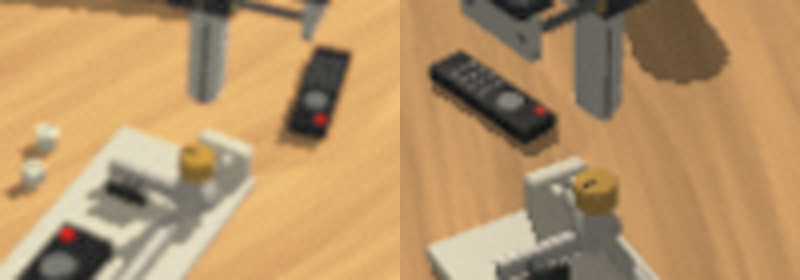

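Contrary to the reading, both fixed views put the fingertips about 29 mm above the reported TCP height, while the xy agrees. I'll check the robot's constants and triangulate the tip.

Run:
```python
from h import *
print(robot.hold_point_z,[x for x in dir(robot) if not x.startswith('_')])
a=load('scene');b=load('side')
print(tri(a,(311.2,195.3),b,(274.5,169.3)))
```

```text
0.0188 ['IKError', 'close_job', 'get_obs', 'hold_point_z', 'snapshot']
(array([0.49723967, 0.08557545, 0.12299002]), np.float64(0.0017852677342785844))
```

>>> {"api": "carry_out", "payload": {"steps": [[[0,0,0],0,-1],[[0,0,0],0,-1],[[0,0,0],0,-1],[[0,0,0],0,-1],[[0,0,0],0,-1],[[0,0,0],0,-1],[[0,0,0.03],0,-1],[[0,0,0.06],0,-1],[[0,0,0.065],0,-1],[[0,0,0.065],0,-1]]}}

```text
time: 5.72
tool_pos: [0.496, 0.0841, 0.0392]
ee_rot: [3.141, 0.0, 2.086]
wrist_force: [0.3, -0.2, -0.2]
width: 0.0937
finger_force: 0.0
```

Run:
```python
from h import *
s=snap('wrist');a=snap('scene');b=snap('side');o=robot.get_obs();print(o['tool_pos'],o['ee_rot'],o['wrist_force'],o['width'])
ca=cv2.resize(a['image'][170:240,260:360],(400,280),interpolation=2)
cb=cv2.resize(b['image'][140:210,225:325],(400,280),interpolation=2)
w=cv2.resize(s['image'][100:380,80:480],(400,280))
cv2.imwrite('pics/f.png',np.vstack([np.hstack([ca,cb]),np.hstack([w,w*0])])[:,:,::-1])
```

```text
[0.4969604  0.08416223 0.0404096 ] [3.13886300e+00 1.23564767e-03 2.08637794e+00] [-0.20243933  0.37746302  0.27377261] 0.09365367005404064
```

View pics/f.png

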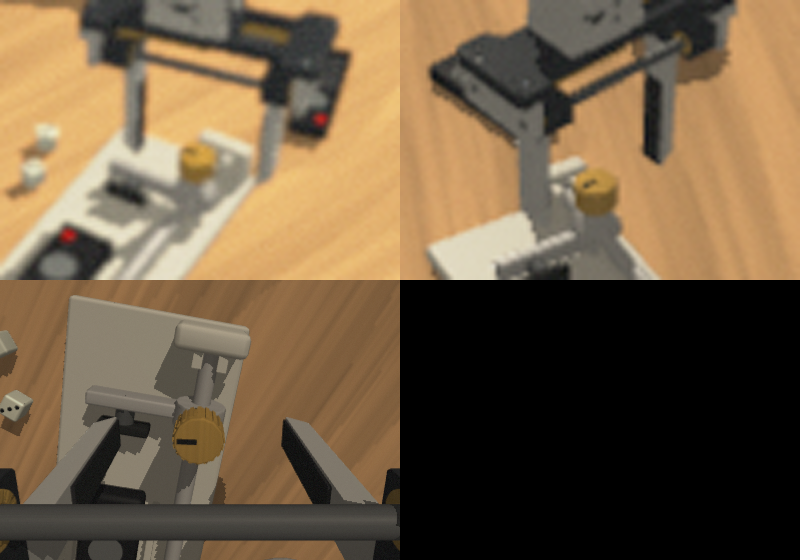

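Run:
```python
from h import *
a=load('scene');b=load('side');s=load('wrist')
print('right tip',tri(a,(326,215),b,(288.5,180.2)))
y0=np.array([.871,.492])
for n,im in(('scene',a),('side',b),('wrist',s)):
    v,u=np.nonzero(im['z_map']>0); c,d=ray(im,np.c_[u,v]); P=c+d*im['z_map'][v,u][:,None]
    q=P[:,:2]-[.4957,.0842]; ty=q@[.871,.492]; tx=q@[-.492,.871]
    for sgn in(1,-1):
        m=(abs(ty*sgn-.053)<.010)&(abs(tx)<.012)&(P[:,2]>.015)&(P[:,2]<.12)
        z=np.sort(P[m,2]); print(n,sgn,m.sum(),z[:14].round(3))
```

```text
right tip (array([0.54183048, 0.11012737, 0.05962411]), np.float64(0.001279502326537818))
scene 1 35 [0.067 0.068 0.068 0.069 0.072 0.073 0.075 0.077 0.079 0.084 0.086 0.087
 0.091 0.092]
scene -1 89 [0.022 0.024 0.025 0.026 0.028 0.028 0.028 0.029 0.029 0.029 0.029 0.03
 0.03  0.031]
side 1 121 [0.065 0.067 0.067 0.068 0.068 0.068 0.069 0.07  0.07  0.071 0.071 0.072
 0.072 0.073]
side -1 158 [0.023 0.024 0.025 0.026 0.026 0.028 0.028 0.028 0.028 0.028 0.028 0.029
 0.029 0.029]
wrist 1 2295 [0.064 0.064 0.064 0.064 0.064 0.064 0.065 0.065 0.065 0.065 0.065 0.065
 0.065 0.065]
wrist -1 3066 [0.019 0.02  0.02  0.02  0.02  0.02  0.021 0.021 0.021 0.022 0.022 0.022
 0.022 0.022]
```

The wrist depth puts the tips at 0.064 when the TCP reads 0.040, so the real tip is about 24 mm higher than reported. That explains the empty grasp, and the head's top at 0.075 was just cleared. I'll go down 9 mm more so the tip is near 0.055, above the collar top at 0.049, and then close.

>>> {"api": "carry_out", "payload": {"steps": [[[0,0,0.009],0,-1],[[0,0,0.009],0,-1],[[0,0,0.009],0,1],[[0,0,0.009],0,1],[[0,0,0.009],0,1],[[0,0,0.009],0,1],[[0,0,0.009],0,1],[[0,0,0.009],0,1],[[0,0,0.009],0,1],[[0,0,0.009],0,1]]}}

```text
time: 7.12
tool_pos: [0.4948, 0.0835, 0.0298]
ee_rot: [-3.139, -0.0, 2.086]
wrist_force: [-3.0, -1.3, 2.0]
width: 0.0275
finger_force: 30.0
```

>>> {"api": "carry_out", "payload": {"steps": [[[0,0,0],0,1],[[0,0,0],0,1]]}}

```text
time: 7.38
tool_pos: [0.4949, 0.0836, 0.0297]
ee_rot: [-3.14, -0.0, 2.086]
wrist_force: [-5.2, -3.4, 3.6]
width: 0.0272
finger_force: 30.0
```

>>> {"api": "carry_out", "payload": {"steps": [[[0,-0.001,0],-0.5,1],[[0,-0.001,0],-1.3,1],[[0,-0.001,-0.001],-2.2,1],[[0,-0.001,-0.001],-3.1,1],[[0,-0.001,-0.001],-4.0,1],[[0,-0.001,-0.002],-5.0,1],[[0,-0.001,-0.002],-6.0,1],[[0,-0.001,-0.002],-7.0,1],[[0,-0.001,-0.002],-8.0,1],[[0,-0.001,-0.002],-8.0,1]]}}

```text
time: 8.62
tool_pos: [0.494, 0.0829, 0.0315]
ee_rot: [-3.141, -0.002, -2.8]
wrist_force: [-3.8, -3.3, 2.2]
width: 0.0273
finger_force: 30.0
```

Run:
```python
from h import *
o=robot.get_obs();print(o['time'],o['tool_pos'],o['ee_rot'],o['wrist_force'],o['wrist_torque'],o['width'],o['joint_positions'])
s=snap('wrist');save(s,'w3.png')
```

```text
8.625 [0.49396055 0.08290553 0.03149288] [-3.14109057e+00 -2.34794421e-03 -2.79954576e+00] [-3.76982452 -3.27793652  2.18329967] [-0.52534731  0.84451442  0.0398887 ] 0.027334051289439835 [ 5.39093598e-02  6.01559024e-02  1.70208545e+00 -1.16949435e-03
  1.38145990e+00 -1.85871313e+00]
```

View pics/w3.png

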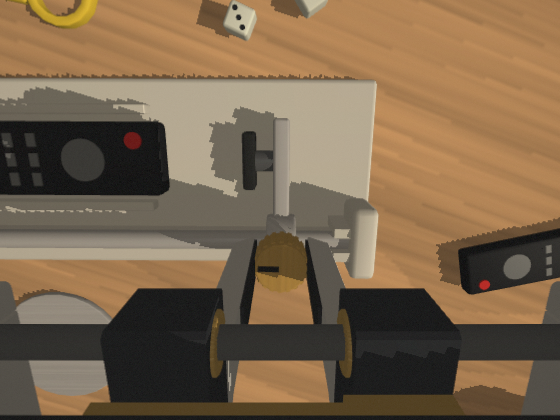

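The slot kept its place relative to the fingers, so the screw turned 80° and is loose. The pad (243–250,160) is well clear of the remote's end (167,158). I'll slide the collar along tool −y and read the friction.

>>> {"api": "carry_out", "payload": {"steps": [[[0.001,-0.002,-0.0005],0,1],[[0.001,-0.005,-0.0005],0,1],[[0.0015,-0.008,-0.0005],0,1],[[0.0015,-0.011,-0.0005],0,1],[[0.0015,-0.014,-0.0005],0,1],[[0.0015,-0.017,-0.0005],0,1],[[0.0015,-0.02,-0.0005],0,1]]}}

```text
time: 9.55
tool_pos: [0.5003, 0.0641, 0.0319]
ee_rot: [3.141, 0.0, -2.801]
wrist_force: [0.6, 2.2, -7.0]
width: 0.0272
finger_force: 30.0
```

```bash
cat >> h.py <<'E'
YD=np.array([np.cos(1.913),np.sin(1.913),0]);XD=np.array([YD[1],-YD[0],0])
def rep():
    o=robot.get_obs();p=o['tool_pos'];f=o['wrist_force']
    print('t',o['time'],'slide',-(p-[.494,.0829,0])@YD*1e3,'x',(p-[.494,.0829,0])@XD*1e3,'z',p[2],'Fy',f@YD,'Fx',f@XD,'Fz',f[2],'yaw',o['ee_rot'][2],o['width'])
E
python3 - <<'E'
from h import *
rep()
s=load('wrist')
p=onplane(s,[[167,158]],.025)[0];q=onplane(s,[[243,158]],.035)[0]
print('gap',(q-p)@YD,p,q, depth(s,[[160,158],[246,150]]))
E
```

```text
t 9.55 slide 19.771840707222957 x -0.37439994909541935 z 0.03189256250215852 Fy 1.8548867378856535 Fx 1.337052447490086 Fz -7.0179713248026845 yaw -2.800573085098875 0.02722748175687819
gap 0.04897211308064202 [ 0.47061912 -0.00101026  0.025     ] [0.45311476 0.04474079 0.035     ] [[ 0.47153055 -0.00443067  0.02745005]
 [ 0.44828459  0.04480777  0.03263621]]
```

>>> {"api": "carry_out", "payload": {"steps": [[[0,-0.003,0.0004],0,1],[[0,-0.006,0.0004],0,1],[[0,-0.009,0.0004],0,1],[[0,-0.012,0.0004],0,1],[[0,-0.015,0.0004],0,1],[[0,-0.018,0.0004],0,1],[[0,-0.02,0.0004],0,1]]}}

```text
time: 10.42
tool_pos: [0.5069, 0.0451, 0.0318]
ee_rot: [-3.141, -0.0, -2.801]
wrist_force: [-0.1, 2.6, -5.3]
width: 0.0276
finger_force: 30.0
```

>>> {"api": "carry_out", "payload": {"steps": [[[0,-0.0005,0],0,1],[[0,-0.001,0],0,1],[[0,-0.0015,0],0,1],[[0,-0.002,0],0,1]]}}

```text
time: 10.92
tool_pos: [0.5075, 0.0435, 0.0319]
ee_rot: [3.141, -0.0, -2.8]
wrist_force: [1.6, 2.5, -5.9]
width: 0.0276
finger_force: 30.0
```

```bash
python3 -c "
from h import *
rep()"
```

```text
t 10.925 slide 41.592148178258256 x -0.5226152056706131 z 0.0318570412344456 Fy 1.864783448856611 Fx 2.3117097559127484 Fz -5.885956291013095 yaw -2.800427331206784 0.027627119014078372
```

>>> {"api": "carry_out", "payload": {"steps": [[[0,-0.003,0.0004],0,1],[[0,-0.006,0.0004],0,1],[[0,-0.009,0.0004],0,1],[[0,-0.012,0.0004],0,1],[[0,-0.014,0.0004],0,1],[[0,-0.016,0.0004],0,1],[[0,-0.0165,0.0004],0,1],[[0,-0.017,0.0004],0,1]]}}

```text
time: 11.92
tool_pos: [0.5132, 0.0276, 0.0317]
ee_rot: [3.141, 0.0, -2.8]
wrist_force: [-1.3, 1.9, -1.8]
width: 0.0273
finger_force: 30.0
```

>>> {"api": "carry_out", "payload": {"steps": [[[0,-0.0005,0],0,1],[[0,-0.001,0],0,1]]}}

```text
time: 12.18
tool_pos: [0.5135, 0.0265, 0.0316]
ee_rot: [-3.142, 0.0, -2.8]
wrist_force: [-2.3, 2.8, -0.7]
width: 0.0276
finger_force: 30.0
```

>>> {"api": "carry_out", "payload": {"steps": [[[0,-0.0005,0],0,1],[[0,-0.001,0],0,1]]}}

```text
time: 12.42
tool_pos: [0.5139, 0.0256, 0.0316]
ee_rot: [3.142, 0.0, -2.8]
wrist_force: [-2.2, 2.8, 0.1]
width: 0.0276
finger_force: 30.0
```

```bash
python3 -c "
from h import *
rep()"
```

```text
t 12.425 slide 60.68008538952518 x -0.5076171697638965 z 0.03160786867075577 Fy 3.392496673262919 Fx -1.1778443713145548 Fz 0.13518143299594731 yaw -2.8004929222264403 0.027552574988374153
```

>>> {"api": "carry_out", "payload": {"steps": [[[0,-0.0007,0],0,1],[[0,-0.0014,0],0,1],[[0,-0.002,0],0,1]]}}

```text
time: 12.8
tool_pos: [0.5146, 0.0236, 0.0316]
ee_rot: [-3.142, 0.0, -2.801]
wrist_force: [-2.0, 2.2, 0.4]
width: 0.0271
finger_force: 30.0
```

>>> {"api": "carry_out", "payload": {"steps": [[[0,-0.0007,0],0,1],[[0,-0.0014,0],0,1],[[0,-0.002,0],0,1]]}}

```text
time: 13.18
tool_pos: [0.5153, 0.0217, 0.0316]
ee_rot: [-3.142, 0.0, -2.801]
wrist_force: [-1.7, 2.3, 1.2]
width: 0.0275
finger_force: 30.0
```

>>> {"api": "carry_out", "payload": {"steps": [[[0,-0.0007,0],0,1],[[0,-0.0014,0],0,1],[[0,-0.002,0],0,1]]}}

```text
time: 13.55
tool_pos: [0.5157, 0.0206, 0.0315]
ee_rot: [3.14, 0.0, -2.8]
wrist_force: [-3.2, 3.9, 2.0]
width: 0.0271
finger_force: 30.0
```

>>> {"api": "carry_out", "payload": {"steps": [[[0,-0.0007,0],0,1],[[0,-0.0014,0],0,1],[[0,-0.002,0],0,1]]}}

```text
time: 13.92
tool_pos: [0.5159, 0.0198, 0.0315]
ee_rot: [3.138, 0.0, -2.8]
wrist_force: [-4.3, 6.7, 2.9]
width: 0.0274
finger_force: 30.0
```

>>> {"api": "carry_out", "payload": {"steps": [[[0,0,0],0,1],[[0,0,0],0,1]]}}

```text
time: 14.18
tool_pos: [0.5159, 0.0197, 0.0315]
ee_rot: [3.138, -0.0, -2.8]
wrist_force: [-2.7, 6.5, 2.8]
width: 0.0271
finger_force: 30.0
```

```bash
python3 -c "
from h import *
rep(); snap('wrist'); rep(); s=snap('wrist');rep();snap('side');rep()"
```

```text
t 14.175 slide 66.8574875070268 x -0.5423848035555009 z 0.03148274970988907 Fy 7.038038091306203 Fx -0.40732298282109963 Fz 2.756529204579803 yaw -2.8001286260095255 0.027129535063825424
t 14.225 slide 66.8558423347032 x -0.5319052876489209 z 0.031487441640427674 Fy 6.9282104994244875 Fx -1.637441831287616 Fz 2.829028613254503 yaw -2.800175038255656 0.02773678476060417
t 14.275 slide 66.86670378806284 x -0.506132360360014 z 0.03152084783673127 Fy 6.75513925832393 Fx -1.1295698035040256 Fz 2.922178269636281 yaw -2.800168458887537 0.027406637281154635
t 14.325 slide 66.84703827126337 x -0.5450782345639046 z 0.031489843894180074 Fy 5.949677591685844 Fx -1.7592729082812302 Fz 2.3060948642235113 yaw -2.800155438516092 0.027414831643828613
```

>>> {"api": "carry_out", "payload": {"steps": [[[0,-0.0003,0],0,1],[[0,-0.0006,0],0,1],[[0,-0.0006,0],0,1]]}}

```text
time: 14.7
tool_pos: [0.516, 0.0196, 0.0315]
ee_rot: [3.137, -0.0, -2.8]
wrist_force: [-3.3, 6.8, 2.5]
width: 0.0274
finger_force: 30.0
```

```bash
python3 -c "
from h import *
for i in range(5): rep(); robot.snapshot('side')"
```

```text
t 14.7 slide 67.04294316436248 x -0.530596221077706 z 0.031495182189224855 Fy 7.528511109792359 Fx -0.8134579949116222 Fz 2.5368010487240205 yaw -2.800084723635358 0.02737356252083834
t 14.75 slide 67.04849386520235 x -0.5037628350669038 z 0.03150702260653419 Fy 7.833944839989451 Fx -1.953016881335996 Fz 2.942651634846832 yaw -2.8000930007361924 0.027657796121839596
t 14.8 slide 67.04802312918189 x -0.5351033309236856 z 0.03149666460001432 Fy 7.533562320734303 Fx -0.9690360076289831 Fz 2.9944095469589476 yaw -2.800060624400798 0.027558410313759003
t 14.85 slide 67.03201785376544 x -0.5179983050954954 z 0.03150567686633385 Fy 8.142659134121306 Fx -0.7488315929234282 Fz 2.9825048357755253 yaw -2.8000515236180084 0.027171700580744102
t 14.9 slide 67.03554334975067 x -0.532264701473162 z 0.031483910041265835 Fy 8.036058780255356 Fx -1.6898410609938423 Fz 3.0436200506551 yaw -2.8000566660860655 0.027287573795831268
```

>>> {"api": "carry_out", "payload": {"steps": [[[0,0,0],0.8,1],[[0,0,0.0005],1.7,1],[[0,0,0.001],2.6,1],[[0,0,0.001],3.5,1],[[0,0,0.001],4.4,1],[[0,0,0.0015],5.3,1],[[0,0,0.002],6.2,1],[[0,0,0.002],7.1,1],[[0,0,0.002],8.0,1],[[0,0,0.002],8.2,1]]}}

```text
time: 16.2
tool_pos: [0.5169, 0.0207, 0.0298]
ee_rot: [3.138, -0.005, 2.051]
wrist_force: [-3.7, 9.7, 2.0]
width: 0.0277
finger_force: 30.0
```

```bash
python3 -c "
from h import *
for i in range(3): rep(); robot.snapshot('side')
print(robot.get_obs()['wrist_torque'])"
```

```text
t 16.2 slide 66.22556506057502 x 0.6726452706734927 z 0.02980110126603209 Fy 10.354395273904917 Fx -0.24465800621248396 Fz 1.9533272753194013 yaw 2.050595728832621 0.027667064100404253
t 16.25 slide 66.20410182097966 x 0.6713440431986571 z 0.02976900525192383 Fy 9.843749233813123 Fx 1.1399025404098773 Fz 2.5881526946192452 yaw 2.050346237079539 0.027395963552728674
t 16.3 slide 66.22546342026163 x 0.6658479529315757 z 0.029770019188584573 Fy 10.833082342058457 Fx 0.2965760320468826 Fz 2.3113076209926926 yaw 2.051872992127346 0.027260789702741397
[1.89372405 0.56548291 0.04730114]
```

Run:
```python
from h import *
b0=load('side');b=snap('side');rep()
def proj(X): return cv2.projectPoints(np.array(X,float).reshape(-1,3),cv2.Rodrigues(b['R'])[0],b['t'],b['mtx'],b['D'])[0].reshape(-1,2)
H=np.array([.4953,.0842,0])-YD*.067   # collar centre now
pts={'head':H+[0,0,.063],'bar':H-XD*.05+[0,0,.04],'pad':H-XD*.05-YD*.024+[0,0,.033]}
for k,v in pts.items(): print(k,v.round(3),proj(v).round(1))
print('px/mm along slide',(proj(pts['bar']-YD*.001)-proj(pts['bar'])))
cb=[cv2.resize(i['image'][160:260,220:320],(400,400),interpolation=2) for i in(b0,b)]
cv2.imwrite('pics/g.png',np.hstack(cb)[:,:,::-1])
```

```text
t 16.4 slide 66.22161854694772 x 0.6617454932715943 z 0.029758928927628166 Fy 10.581126606675962 Fx 1.6290340953378382 Fz 2.7408287599603804 yaw 2.0522534749417023 0.027262020108344463
head [0.518 0.021 0.063] [[287.  202.4]]
bar [0.471 0.004 0.04 ] [[270.2 215.5]]
pad [ 0.479 -0.018  0.033] [[275.  223.2]]
px/mm along slide [[0.1971733  0.23552697]]
```

View pics/g.png

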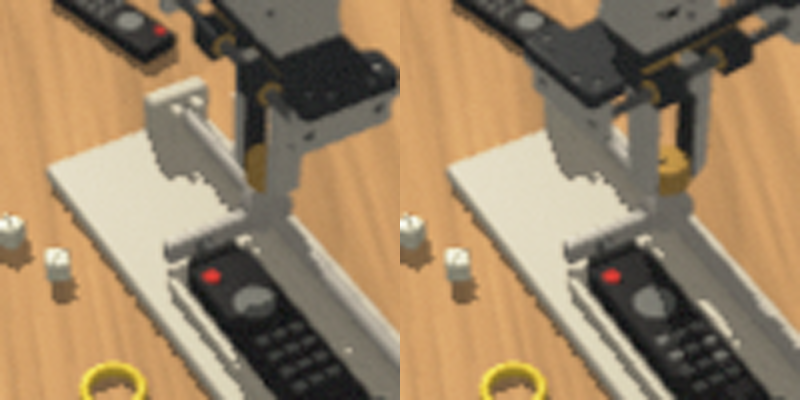

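The fixed views are too coarse (0.3 px/mm) to show whether the collar crept while tightening, and the push rose to 10.5 N. The tool's off-centre hold wound this up. I'll release, re-grip at a yaw where the off-centre effect cancels, and re-measure the squeeze.

>>> {"api": "carry_out", "payload": {"steps": [[[0,0,0],0,-0.2],[[0,0,0],0,-0.2],[[0,0,0],0,-0.2],[[0,0,0],0,-0.2]]}}

```text
time: 16.9
tool_pos: [0.517, 0.017, 0.0295]
ee_rot: [3.141, 0.001, 2.051]
wrist_force: [0.4, -0.9, -0.6]
width: 0.0561
finger_force: 0.0
```

Run:
```python
from h import *
rep(); o=robot.get_obs(); print(o['tool_pos'],o['ee_rot'],o['joint_positions'])
s=robot.snapshot('wrist'); hsv=cv2.cvtColor(s['image'],cv2.COLOR_RGB2HSV)
m=cv2.inRange(hsv,(17,110,80),(30,255,255)); k,l,st,ce=cv2.connectedComponentsWithStats(m)
for i in range(1,k):
    if 400<st[i,4]<5000: print(st[i],ce[i],depth(s,[ce[i]]).round(4),onplane(s,[ce[i]],.073).round(4))
rep()
```

```text
t 16.9 slide 69.78884425656545 x -0.48212178524987565 z 0.029513460224705614 Fy -1.0007970662173447 Fx 0.03952997583542084 Fz -0.5686424769224757 yaw 2.0510155584180993 0.05613311379763189
[0.51696444 0.01699591 0.02951346] [3.14139482e+00 6.37928858e-04 2.05101556e+00] [-7.64621364e-02  9.53944487e-02  1.66843627e+00 -4.45397982e-04
  1.37725693e+00 -5.56595877e-01]
[ 256  225   57   62 2520] [284.39722222 255.94404762] [[0.5159 0.0239 0.0745]] [[0.5162 0.0233 0.073 ]]
[  41  253   62   65 1548] [ 67.05813953 277.59431525] [[ 0.3922 -0.0966  0.0013]] [[ 0.4199 -0.0408  0.073 ]]
[142 309  27  68 837] [151.73357228 343.01433692] [[0.4792 0.0282 0.1704]] [[ 0.4747 -0.0577  0.073 ]]
t 16.95 slide 69.67228806252785 x -0.4983461794736186 z 0.029510248788671194 Fy 0.3234918089555449 Fx -0.624626772589584 Fz -0.16499474419851118 yaw 2.0510623420926657 0.056233437468634705
```

>>> {"api": "carry_out", "payload": {"steps": [[[0.002,0.001,0],1.0,-0.2],[[0.0034,0.0018,0],2.0,-0.2],[[0.0034,0.0018,0],3.0,-0.2],[[0.0034,0.0018,0],4.0,-0.2],[[0.0034,0.0018,0],4.2,-0.2],[[0.0034,0.0018,0],4.2,1],[[0.0034,0.0018,0],4.2,1],[[0.0034,0.0018,0],4.2,1],[[0.0034,0.0018,0],4.2,1],[[0.0034,0.0018,0],4.2,1]]}}

```text
time: 18.2
tool_pos: [0.5174, 0.0212, 0.0296]
ee_rot: [3.14, -0.0, 1.319]
wrist_force: [2.8, 0.8, -1.7]
width: 0.0271
finger_force: 30.0
```

>>> {"api": "carry_out", "payload": {"steps": [[[0,0,0],0,1],[[0,0,0],0,1]]}}

```text
time: 18.45
tool_pos: [0.5174, 0.0212, 0.0296]
ee_rot: [3.14, -0.0, 1.318]
wrist_force: [3.9, -1.1, -1.8]
width: 0.0277
finger_force: 30.0
```

Run:
```python
from h import *
for i in range(3): rep(); robot.snapshot('side')
o=robot.get_obs(); print(o['tool_pos'],o['ee_rot'])
```

```text
t 18.45 slide 65.98263633195614 x 1.3109578759433924 z 0.029628179256183967 Fy -2.3261298788515443 Fx 3.2890360489376858 Fz -1.8179666958588139 yaw 1.3184387026334332 0.02769964498606723
t 18.5 slide 65.9863678378583 x 1.284657943613821 z 0.029608455991921967 Fy -1.3295645899363924 Fx 2.863473050114876 Fz -2.3976726759754943 yaw 1.3184290274566086 0.027470011655647737
t 18.55 slide 65.95645577188162 x 1.2879558547610004 z 0.02959743296101154 Fy -2.460479275215153 Fx 4.511108297112375 Fz -3.0012755942410854 yaw 1.3184881155634947 0.027357185313552097
[0.51734766 0.02119472 0.02962994] [ 3.14021106e+00 -1.69301268e-04  1.31841224e+00]
```

>>> {"api": "carry_out", "payload": {"steps": [[[-0.0009,0.0013,0],0,1],[[-0.0017,0.0026,0],0,1],[[-0.0017,0.0026,0],0,1]]}}

```text
time: 18.98
tool_pos: [0.5174, 0.021, 0.0295]
ee_rot: [-3.138, -0.003, 1.319]
wrist_force: [-0.4, 4.8, 1.7]
width: 0.0272
finger_force: 30.0
```

```bash
python3 -c "
from h import *
for i in range(2): rep(); robot.snapshot('side')"
```

```text
t 18.975 slide 66.2015428268646 x 1.288951218278358 z 0.029523777372538904 Fy 4.703691304642193 Fx 1.2383388579527699 Fz 1.7354986562684964 yaw 1.318883136627819 0.027222846014745943
t 19.025 slide 66.20838467336498 x 1.2807215681686648 z 0.02950925231548751 Fy 4.6573891395029685 Fx 1.12327599514626 Fz 1.941049792990308 yaw 1.318880946289096 0.027613360855610086
```

>>> {"api": "carry_out", "payload": {"steps": [[[0,0,0],-0.8,1],[[0,0,-0.0005],-1.7,1],[[0,0,-0.001],-2.6,1],[[0,0,-0.001],-3.5,1],[[0,0,-0.001],-4.4,1],[[0,0,-0.0015],-5.3,1],[[0,0,-0.002],-6.2,1],[[0,0,-0.002],-6.8,1],[[0,0,-0.002],-6.8,1]]}}

```text
time: 20.2
tool_pos: [0.5161, 0.0207, 0.0309]
ee_rot: [-3.14, -0.007, 2.506]
wrist_force: [-2.6, 3.7, 1.7]
width: 0.0273
finger_force: 30.0
```

```bash
python3 -c "
from h import *
for i in range(4): rep(); robot.snapshot('side')"
```

```text
t 20.2 slide 66.03540783273355 x -0.04403720936582668 z 0.030857097749673344 Fy 4.383961546298401 Fx -1.1662016821318948 Fz 1.682579562806001 yaw 2.506439382015622 0.02726916649387448
t 20.25 slide 66.00598968959044 x 0.00016619514451128592 z 0.030845340122219858 Fy 5.7975264830657585 Fx -1.6184224436915913 Fz 1.4960693063432453 yaw 2.506077082769548 0.027251778861045982
t 20.3 slide 66.02072874319464 x -0.02844586152861667 z 0.03084329269937893 Fy 5.132892305656658 Fx -0.23082757233486254 Fz 2.4811610851529062 yaw 2.5060038795315127 0.027359644516675614
t 20.35 slide 66.0186811516629 x -0.019831286698767155 z 0.03085645651941641 Fy 5.641107504281185 Fx -1.681479870153095 Fz 2.6585733151285913 yaw 2.506082780171849 0.02723354297978268
```

>>> {"api": "carry_out", "payload": {"steps": [[[0.0017,0.0011,0],0,1],[[0.0033,0.0022,0],0,1],[[0.0042,0.0028,0],0,1],[[0.0042,0.0028,0],0,1]]}}

```text
time: 20.9
tool_pos: [0.5156, 0.0227, 0.0309]
ee_rot: [-3.138, -0.002, 2.505]
wrist_force: [-5.4, -1.3, 1.5]
width: 0.0272
finger_force: 30.0
```

```bash
python3 -c "
from h import *
for i in range(3): rep(); robot.snapshot('side')"
```

```text
t 20.9 slide 63.94139759604813 x 0.1285033193566209 z 0.030857667167561185 Fy 0.5383002955644612 Fx -5.5321205315483475 Fz 1.4811080135003225 yaw 2.5051085758934155 0.02715401409594327
t 20.95 slide 63.93349208852667 x 0.11272975055526553 z 0.030864334951905714 Fy 0.33316203591876725 Fx -5.0456262039915005 Fz 0.9070036200230871 yaw 2.505061590192451 0.027276724482400493
t 21.0 slide 63.935302298344375 x 0.13073464049494485 z 0.030852607430320034 Fy 0.07527509237912328 Fx -4.638597854966031 Fz 0.8834385848619091 yaw 2.505011052651554 0.027428659977355083
```

>>> {"api": "carry_out", "payload": {"steps": [[[-0.0008,-0.0006,0],0,1],[[-0.0017,-0.0011,0],0,1],[[-0.0025,-0.0017,0],0,1],[[-0.0033,-0.0022,0],0,1],[[-0.0037,-0.0025,0],0,1]]}}

```text
time: 21.68
tool_pos: [0.5161, 0.0212, 0.0308]
ee_rot: [-3.141, -0.007, 2.505]
wrist_force: [-7.2, 4.8, 2.9]
width: 0.0271
finger_force: 30.0
```

```bash
python3 -c "
from h import *
for i in range(4): rep(); robot.snapshot('side')"
```

```text
t 21.675 slide 65.57630557567589 x 0.13090892431453655 z 0.030779671612451064 Fy 6.900073613233975 Fx -5.1456386869189 Fz 2.8800889628017257 yaw 2.505367025717779 0.027118569103448804
t 21.725 slide 65.59959938997498 x 0.15674005292006687 z 0.030826248160885195 Fy 5.90454150927268 Fx -5.494710155697386 Fz 3.168525982600348 yaw 2.5054121186566896 0.027274446731608143
t 21.775 slide 65.57071730541995 x 0.13789086592728184 z 0.030805091780124735 Fy 6.421511886270413 Fx -4.445831723984876 Fz 2.239322633541608 yaw 2.5054070707396634 0.027416827336210602
t 21.825 slide 65.61686610376347 x 0.15490514040392966 z 0.03082009791501366 Fy 5.870380571145438 Fx -4.181108043667338 Fz 3.7541821328546043 yaw 2.5054067843364862 0.027389673198812952
```

>>> {"api": "carry_out", "payload": {"steps": [[[-0.0001,-0.0007,0],0,1],[[-0.0003,-0.0014,0],0,1],[[-0.0003,-0.0014,0],0,1]]}}

```text
time: 22.25
tool_pos: [0.5163, 0.0207, 0.0308]
ee_rot: [3.14, -0.006, 2.506]
wrist_force: [-5.7, 5.7, 1.7]
width: 0.0271
finger_force: 30.0
```

```bash
python3 -c "
from h import *
for i in range(5): rep(); robot.snapshot('side')"
```

```text
t 22.25 slide 66.0736712092066 x 0.09652047153142541 z 0.03084806393358675 Fy 7.302770867185324 Fx -3.4698339755672207 Fz 1.7485682014566966 yaw 2.5055801147430903 0.027068533113476446
t 22.3 slide 66.07239401720884 x 0.10884472478102399 z 0.030871362634052886 Fy 7.209380317131085 Fx -3.0070018470578295 Fz 2.06555428765184 yaw 2.5055767371543776 0.027661089924865788
t 22.35 slide 66.09476015243115 x 0.1470051972548564 z 0.030889638776793335 Fy 6.912800248291897 Fx -3.6072519740066964 Fz 2.2647685163423934 yaw 2.5056258250664123 0.027243886141500077
t 22.4 slide 66.05860792149375 x 0.12690870138631116 z 0.030876392785552625 Fy 7.7021836854965215 Fx -3.0762352856900854 Fz 2.7531870738840754 yaw 2.505630692431067 0.027380426786167547
t 22.45 slide 66.08254710237571 x 0.08253173869819382 z 0.0308504891354537 Fy 6.861941955359483 Fx -4.529680111076115 Fz 1.8266369742034612 yaw 2.5056630069510146 0.027145088448488643
```

>>> {"api": "carry_out", "payload": {"steps": [[[-0.0002,-0.0002,0],0,1],[[-0.0002,-0.0002,0],0.8,1],[[-0.0002,-0.0002,0.0005],1.7,1],[[-0.0002,-0.0002,0.001],2.6,1],[[-0.0002,-0.0002,0.001],3.5,1],[[-0.0002,-0.0002,0.001],4.4,1],[[-0.0002,-0.0002,0.0015],5.3,1],[[-0.0002,-0.0002,0.002],6.2,1],[[-0.0002,-0.0002,0.002],6.9,1],[[-0.0002,-0.0002,0.002],7.1,1]]}}

```text
time: 23.75
tool_pos: [0.5175, 0.0211, 0.0295]
ee_rot: [-3.139, -0.005, 1.265]
wrist_force: [-3.7, 7.3, 2.5]
width: 0.0274
finger_force: 30.0
```

```bash
python3 -c "
from h import *
for i in range(3): rep(); robot.snapshot('side')"
```

```text
t 23.75 slide 66.08031121758913 x 1.4181153489094422 z 0.02950229730746272 Fy 8.152658370146055 Fx -1.0087043519530112 Fz 2.456736640523413 yaw 1.2651050307582818 0.02741376915316526
t 23.8 slide 66.05181975387025 x 1.42780014604147 z 0.02950740483821801 Fy 8.155642975066561 Fx -0.7741408511429126 Fz 2.7719320169299295 yaw 1.2645859685378937 0.027313280707077506
t 23.85 slide 66.0711006058457 x 1.3989334071330402 z 0.029485643250994897 Fy 7.567712792949044 Fx -0.9574678812088522 Fz 2.946267243061971 yaw 1.2661308677058671 0.027219326245857857
```

>>> {"api": "carry_out", "payload": {"steps": [[[0.0012,-0.0009,0],0,1],[[0.0023,-0.0018,0],0,1],[[0.0023,-0.0018,0],0,1]]}}

```text
time: 24.28
tool_pos: [0.5175, 0.0212, 0.0295]
ee_rot: [3.141, -0.001, 1.266]
wrist_force: [-0.7, 4.1, 0.2]
width: 0.0272
finger_force: 30.0
```

```bash
python3 -c "
from h import *
for i in range(3): rep(); robot.snapshot('side')"
```

```text
t 24.275 slide 66.00051201934266 x 1.391151732338192 z 0.02953158516681048 Fy 4.083442561082975 Fx 0.7137939338327487 Fz 0.23851318631006807 yaw 1.266136267751895 0.02723707507384847
t 24.325 slide 65.99231154832381 x 1.3854625036516033 z 0.02953732384895847 Fy 3.667126855590869 Fx 0.058352838584849666 Fz 0.24758589920024127 yaw 1.2660828808622975 0.027462885307672096
t 24.375 slide 66.01935547577635 x 1.3908541815866522 z 0.02955399166722772 Fy 3.9337973195201497 Fx 1.0476069836719684 Fz 0.6398051480811435 yaw 1.2660273962723072 0.027205335983083234
```

>>> {"api": "carry_out", "payload": {"steps": [[[0.0012,-0.0009,0],0,1],[[0.0021,-0.0016,0],0,1],[[0.0021,-0.0016,0],0,1]]}}

```text
time: 24.8
tool_pos: [0.5174, 0.0215, 0.0296]
ee_rot: [3.138, 0.002, 1.266]
wrist_force: [3.5, -3.7, -3.0]
width: 0.0272
finger_force: 30.0
```

```bash
python3 -c "
from h import *
for i in range(3): rep(); robot.snapshot('side')"
```

```text
t 24.8 slide 65.67123935401288 x 1.3990839966395934 z 0.0296110679105406 Fy -4.652218197918379 Fx 2.0517007358164574 Fz -2.9852840179377313 yaw 1.265636980249878 0.027227999316066013
t 24.85 slide 65.61870223193374 x 1.4027022124696102 z 0.029597718689689884 Fy -5.041126719242171 Fx 2.365076546815119 Fz -3.708548308741219 yaw 1.2656493240305962 0.027373918173278132
t 24.9 slide 65.63441118409386 x 1.387836165228991 z 0.029592113188859605 Fy -3.8350965218503923 Fx 1.7640256862382908 Fz -3.1366321024281523 yaw 1.2655565174426395 0.026993265023548346
```

>>> {"api": "carry_out", "payload": {"steps": [[[-0.0012,0.0009,0],0,1],[[-0.0021,0.0016,0],0,1],[[-0.0021,0.0016,0],0,1]]}}

```text
time: 25.32
tool_pos: [0.5173, 0.0214, 0.0296]
ee_rot: [3.141, -0.002, 1.266]
wrist_force: [2.6, 1.4, -2.2]
width: 0.0273
finger_force: 30.0
```

```bash
python3 -c "
from h import *
for i in range(4): rep(); robot.snapshot('side')"
```

```text
t 25.325 slide 65.79047784388258 x 1.326224937061364 z 0.029591865086783915 Fy 0.4213723972694557 Fx 2.9621222482442855 Fz -2.236803053965969 yaw 1.266089857956319 0.027288657282007862
t 25.375 slide 65.79897725308425 x 1.2978755636946873 z 0.029580594976078033 Fy 0.5358394244483418 Fx 5.034434967637132 Fz -2.740513153892814 yaw 1.2662223503711936 0.027558413291125364
t 25.425 slide 65.81756666121562 x 1.2891603372058498 z 0.029583123101158536 Fy 0.6219353409291429 Fx 3.565176373344924 Fz -2.376122245603655 yaw 1.2662353439546725 0.027274776182075203
t 25.475 slide 65.81281463361212 x 1.3002962834383638 z 0.02956255196674079 Fy 0.7643754400982102 Fx 3.856738643570258 Fz -3.1454140491378135 yaw 1.2663026858181285 0.02723134896194384
```

>>> {"api": "carry_out", "payload": {"steps": [[[-0.0006,0.001,0],0,1],[[-0.0012,0.002,0],0,1],[[-0.0012,0.002,0],-0.9,1],[[-0.0012,0.002,-0.0005],-1.9,1],[[-0.0012,0.002,-0.001],-2.9,1],[[-0.0012,0.002,-0.001],-3.9,1],[[-0.0012,0.002,-0.0015],-4.9,1],[[-0.0012,0.002,-0.0015],-5.9,1],[[-0.0012,0.002,-0.002],-6.9,1],[[-0.0012,0.002,-0.002],-7.1,1]]}}

```text
time: 26.78
tool_pos: [0.5161, 0.0207, 0.0309]
ee_rot: [-3.141, -0.006, 2.507]
wrist_force: [-2.7, 6.1, 0.7]
width: 0.027
finger_force: 30.0
```

```bash
python3 -c "
from h import *
for i in range(4): rep(); robot.snapshot('side')"
```

```text
t 26.775 slide 66.00932680436973 x -0.046608604919580306 z 0.030927023115616625 Fy 6.639731356086013 Fx -0.4911840191653688 Fz 0.6717532524267218 yaw 2.5073011883197602 0.027022157290609868
t 26.825 slide 66.00817115372276 x -0.06274567384187167 z 0.030900461705741254 Fy 7.240668075713085 Fx 0.16127384870780895 Fz 0.4315118603930766 yaw 2.5075544393593776 0.027308203207505873
t 26.875 slide 66.02895277308032 x -0.05909707564480567 z 0.030924644320085876 Fy 6.085628719517241 Fx -0.3042443919962227 Fz -0.2809112138605587 yaw 2.505979485770719 0.02732624849801198
t 26.925 slide 66.04077513523664 x -0.049047414880373334 z 0.030938978833285682 Fy 5.874780846729385 Fx 0.5929711022956564 Fz 0.8048260678627227 yaw 2.505595433738124 0.027514779538503814
```

>>> {"api": "carry_out", "payload": {"steps": [[[-0.0003,-0.0002,0],0,1],[[-0.0006,-0.0004,0],0,1],[[-0.0006,-0.0004,0],0,1]]}}

```text
time: 27.35
tool_pos: [0.5161, 0.0207, 0.0309]
ee_rot: [-3.142, -0.007, 2.506]
wrist_force: [-2.6, 7.2, 1.1]
width: 0.0273
finger_force: 30.0
```

```bash
python3 -c "
from h import *
for i in range(6): rep(); robot.snapshot('side')"
```

```text
t 27.35 slide 66.05346314553574 x -0.05728063764663242 z 0.03087710091825751 Fy 7.6481040885900535 Fx -0.08429365231936872 Fz 1.0671008337872032 yaw 2.505630881487802 0.027307260290353543
t 27.4 slide 66.03788961123706 x -0.03930008514923 z 0.03092393905625119 Fy 7.9039914484761145 Fx 0.9886397676434745 Fz 0.8099640120590643 yaw 2.505725174376293 0.027209964543158133
t 27.45 slide 66.07771411970245 x -0.05141698955428329 z 0.030888550826946463 Fy 7.594065475007189 Fx 0.3274347397421428 Fz 1.2848091562517112 yaw 2.5056267563222914 0.027506104329442574
t 27.5 slide 66.08051574952967 x -0.0580421044691895 z 0.03090145617052574 Fy 6.940360844553952 Fx 1.002441007810938 Fz 0.7755215612565629 yaw 2.505674784576624 0.027534290479504415
t 27.55 slide 66.0671661882372 x -0.029749852002422767 z 0.030919492178980802 Fy 7.183466664919277 Fx 0.3058256140870684 Fz 1.066242937502187 yaw 2.5057087690261968 0.027111440986762315
t 27.6 slide 66.05841094710242 x -0.03740499734187352 z 0.030893626963970765 Fy 6.710962603975312 Fx 0.2238395864831061 Fz -0.27196169288298044 yaw 2.505688062214882 0.027079134108075012
```

>>> {"api": "carry_out", "payload": {"steps": [[[-0.0003,-0.0002,0],0.2,1],[[-0.0003,-0.0002,0],1.1,1],[[-0.0003,-0.0002,0.0005],2.0,1],[[-0.0003,-0.0002,0.001],3.0,1],[[-0.0003,-0.0002,0.001],4.0,1],[[-0.0003,-0.0002,0.001],5.0,1],[[-0.0003,-0.0002,0.0015],6.0,1],[[-0.0003,-0.0002,0.002],7.0,1],[[-0.0003,-0.0002,0.002],7.6,1],[[-0.0003,-0.0002,0.002],7.6,1]]}}

```text
time: 28.9
tool_pos: [0.5175, 0.021, 0.0295]
ee_rot: [-3.137, -0.004, 1.18]
wrist_force: [0.1, 7.5, 0.6]
width: 0.0273
finger_force: 30.0
```

```bash
python3 -c "
from h import *
for i in range(3): rep(); robot.snapshot('side')
print(robot.get_obs()['wrist_torque'])"
```

```text
t 28.9 slide 66.2055838132824 x 1.3263455892008882 z 0.02946408181070634 Fy 7.041356338501959 Fx 2.574894347601758 Fz 0.5805738496967474 yaw 1.1798623758737576 0.02727727463406161
t 28.95 slide 66.1646072027326 x 1.3201248722290793 z 0.02945073702702372 Fy 8.51670648811646 Fx 2.7158690861084582 Fz 0.1709549326167944 yaw 1.1803106480873984 0.027238128078686162
t 29.0 slide 66.17533124958098 x 1.3374195804154048 z 0.029482197558232157 Fy 8.445866498244923 Fx 2.9379201212609587 Fz -0.36191378481122083 yaw 1.1804252785448242 0.027258083283978492
[1.58991915 0.17981009 0.27804782]
```

The wrist torque rose to 0.28 Nm, so the screw is at its hard-tight stop. I'll release and retreat.

>>> {"api": "carry_out", "payload": {"steps": [[[0.001,-0.0008,0],-0.2,-0.3],[[0.0015,-0.001,0],-0.2,-0.3],[[0.0015,-0.001,0],-0.2,-0.3],[[0.0015,-0.001,0],-0.2,-0.3],[[0.0015,-0.001,0],-0.2,-0.3],[[0.0015,-0.001,-0.02],-0.2,-0.3],[[0.0015,-0.001,-0.06],-0.2,-0.3],[[0.0015,-0.001,-0.11],-0.2,-0.3],[[0.0015,-0.001,-0.15],-0.2,-0.3],[[0.0015,-0.001,-0.15],-0.2,-0.3]]}}

```text
time: 30.3
tool_pos: [0.521, 0.0195, 0.1839]
ee_rot: [3.133, -0.002, 1.214]
wrist_force: [0.6, 0.3, 0.1]
width: 0.0612
finger_force: 0.0
```

Run:
```python
from h import *
rep(); s=snap('wrist'); b=robot.snapshot('side')
cb=cv2.resize(b['image'][140:300,200:360],(420,420),interpolation=2)
cv2.imwrite('pics/z.png',np.hstack([cv2.resize(s['image'],(380,420))[:,:,:],cb])[:,:,::-1])
```

```text
t 30.3 slide 68.80478302302535 x 4.172594403309113 z 0.1839338569126071 Fy 0.04299689447908943 Fx 0.6273650693142964 Fz 0.06605967572248156 yaw 1.213634878545296 0.061219965809972146
```

View pics/z.png

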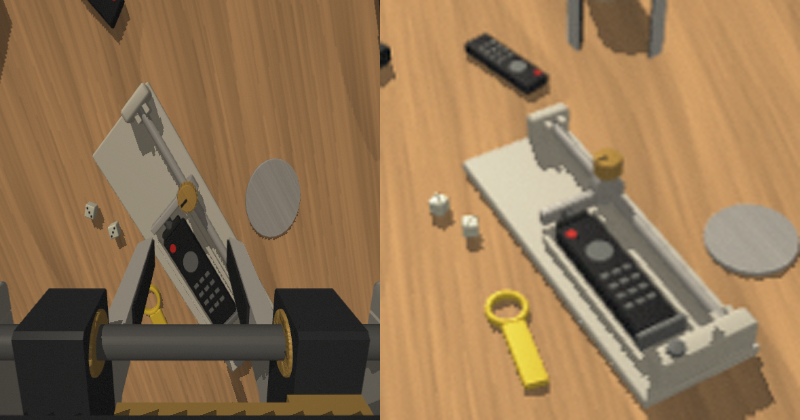

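The remote sits clamped between the pad and the grey end stop, the collar has stayed put, the other things are undisturbed, and the gripper is clear.

```bash
python3 -c "
from bench import robot
print(robot.close_job())"
```

```text
the job is handed in; nothing more can be done
None
```

The remote is clamped against the grey end stop with an estimated 5.5 N of squeeze (from wrist force less collar friction), the screw is tight at its stop, the gripper is clear, nothing else looks disturbed, and the job is handed in at about 30 s.

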